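# Open the egg box and point out the boiled egg

## Robot

A 7-joint arm with a two-finger parallel gripper is mounted at the origin on a cart in front of the work surface, level with it; the furniture and walls round the work are solid. World frame = base frame: x ahead of the robot, y to its left, z up, the work surface at z = 0. Lengths are in m, angles in rad, forces in N, time in s.
With the tool pointing down it reaches from about 0.4 to 0.925 m from the base axis. Payload 5.6 kg.
Tool frame: the origin (TCP) lies between the finger pads, 19 mm behind the fingertips; this is the grasp point; z points along the fingers, y is the line along which they close (so a half turn about z gives the same grasp; the last joint's range is limited). The gripper opens to 85 mm and grips with 20 to 120 N. Pads are 22 mm wide; open, the fingers measure 114 mm over their backs; the gripper's body (76 mm by 85 mm) begins 54 mm behind the grasp point. The pads swing forward as they close: fully open they stand 13 mm farther back than shut.
Start: joints at [-1.299, 0.468, -0.012, 1.603, 0.006, 1.071, -0.056], TCP at [0.201, 0.618, 0.25] pointing down, gripper open.
Joint ranges: [-2.53, 2.53], [-0.31, 2.02], [-1.57, 1.55], [0.28, 2.44], [-1.29, 4.43], [0.15, 1.84], [-2.92, 2.92]. Speed limits (rad/s): [2.57, 2.57, 3.14, 3.14, 3.14, 3.14, 3.14].

## Interface

Orientations are given as a unit quaternion [w, x, y, z].
In Python, from bench import ctrl gives the robot as it stands. The module is installed in compiled form; this text tells all that it offers.
- The arm moves only by the tool arm_command, never from a script. Its arguments are lists of equal length, an entry for each row: "translation": the shift along the tool's x, y, z in mm, a list of three; "spin": the turn about the tool's z in units of 6 degrees (1.0 is 6 degrees). A call has 1 to 8 rows; each row shifts and turns the commanded pose from where the row before left it, along the tool's axes as they then stand; what a row does not reach is not made up. A row lasts 1/10 s, in which the tool goes at most 50 mm and 8.59 degrees, less where a joint would pass 70% of its speed; a pose out of reach is approached as far as the arm can. A call with a gripper value outside its range is refused whole. "jaw" is the closure, from -1 (fully open) to 1 (shut), set as the call begins (left out, the last holds). The fingers move at their own pace and stop on an object; the grip force is fixed at half the most. Time passes only in rows, so rows that do not move let the fingers close. It gives the time, the measured TCP pose, the force, the opening and the grip force at its end, in the units of the state.
- ctrl.get_state(): the state, without advancing time (a new reading comes with each control period).
- ctrl.get_image(name): name is "scene" or "top" or "wrist"; returns a dict with "image" (384x512x3 uint8, red, green, blue), "range_z" (384x512 float32, m along the optical axis (not along the pixel's ray), 0 where there is no reading), "fovy" (degrees; the focal length in pixels is half the picture's height over the tangent of half this angle, whatever the lens; pixels are square), "cx", "cy" (the principal point, pixels), "R" (3x3) and "t" (3): a world point X has camera coordinates R X + t. Camera axes: x right, y down, z forward; pixel columns grow to the right and rows downward; lengths in m; the calibration is good to about 2 mm. A picture is of the moment at which its call begins.
- ctrl.finish_job(): hands the job in; it is judged then, once.
The state is a dict: "clock": time; "qpos": joint angles; "qvel": joint speeds; "effort": joint torques, N m; "tool_pos": TCP position; "tool_rot": TCP orientation; "ft_force": force on the tool from outside, world axes, zero at the start; "ft_torque": the same for the moment, N m; "gripper_width": opening from 0.0 (shut) to 1.0 (fully open); "finger_force": force on a finger pad.
Only numpy, scipy, OpenCV 4.12 (cv2) and the standard library are available. Lean on these libraries where they do the work, as an engineer would, in place of code of your own. Each camera call takes 0.05 s, during which the arm holds its last target. There are 200 camera calls.

## Task

One egg in the half-open egg box is already hard-boiled: the brown one. With a fingertip, gently nudge the lid over backwards, without gripping it, until it lies right back on its own; then show me which egg it is by pointing straight down at it, the fingertips no more than a few centimetres above the egg and centred over it, and stay there for at least two seconds, still pointing when you finish. Don't touch any egg or press hard on the box, and leave the pepper mill, mug and teaspoon where they are.

Things in the scene. Friction and masses are not known exactly. Their poses are not given: they have to be found in the camera images.
- egg_box: orange pulp egg box for six eggs, 106 (x) by 156 (y), rim 34 high; stands firmly, does not slide. Origin: centre of its underside, on the worktop; x from its front edge to its hinge edge (away from the robot, within 0.3 rad), z up. Eggs in 2 rows of 3, 45 to 52 apart, tops 61 above the worktop. (Another open box with only white eggs, far to the left, is background.)
- egg_box_lid (a joint): lid angle, rad: 0 shut, 1.57 upright, 2.97 right back behind the box (its stop). A light shell (15 g), 104 from hinge to front edge, 156 along the hinge, 36 deep. Starts ajar at 0.7 to 1.0. Its stiff crease keeps any angle from 0.6 to 1.9; pushed past about 2.0 it slowly falls open by itself in about 2 s. Less than 1 N at the front edge moves it
- lid_hinge (a point): middle of the lid's hinge line, which runs along the box's y, 53 behind the box's centre and 36.5 above the worktop; does not move
- lid_front_edge (a point): middle of the lid's free (front) lower edge, 104 from the hinge line; it moves with the lid on a circle about the hinge. The lid's front wall starts at this edge and runs 36 beyond it (up and back while the lid is ajar). Keep the fingertip about 15 below this edge as it pushes: against the wall alone the push goes towards the hinge and the lid jams
- brown_egg: the only brown hen's egg standing in one of the six cups of the egg box (which cup changes), 57 tall, 45 across. Origin under its lower end, 4 above the worktop; z up; its top is 57 above the origin. This is the egg to point at
- brown_egg_top (a point): topmost point of the brown egg
- white_egg_1: white hen's egg standing in one of the six cups of the egg box (which cup changes), 57 tall, 45 across. Origin under its lower end, 4 above the worktop; z up; its top is 57 above the origin
- white_egg_2: white hen's egg standing in one of the six cups of the egg box (which cup changes), 57 tall, 45 across. Origin under its lower end, 4 above the worktop; z up; its top is 57 above the origin
- white_egg_3: white hen's egg standing in one of the six cups of the egg box (which cup changes), 57 tall, 45 across. Origin under its lower end, 4 above the worktop; z up; its top is 57 above the origin
- white_egg_4: white hen's egg standing in one of the six cups of the egg box (which cup changes), 57 tall, 45 across. Origin under its lower end, 4 above the worktop; z up; its top is 57 above the origin
- white_egg_5: white hen's egg standing in one of the six cups of the egg box (which cup changes), 57 tall, 45 across. Origin under its lower end, 4 above the worktop; z up; its top is 57 above the origin
- pepper_mill: dark wooden pepper mill, 58 across, 150 tall, standing loose beside the egg box on its right as the robot sees it. Origin at the centre of its underside
- mug: white mug with dark stripes, 86 across, 120 with its handle, 90 tall, standing loose on the left of the egg box. Origin on the worktop under the middle of the whole, handle included
- teaspoon: steel teaspoon, 130 long, 27 wide, 11 high, lying loose on the worktop in front of the egg box. Origin under its middle
Mind the look-alikes: they are no part of the job. Of the things that look like the pepper_mill, take the one that is farthest to the robot's right at the start.

How it is judged:
On the way, in this order (a step that is already met when the one before it is completed fails the run):
1. the lid is pushed past upright (value of joint egg_box_lid above 1.7 rad), for 0.1 s.
2. with the lid lying right back, the tool points at the brown egg from just above it and dwells there nearly two seconds (value of joint egg_box_lid above 2.7 rad and horizontal distance between the grasp point and brown_egg_top below 0.018 m and z of the grasp point in the frame of brown_egg_top between 0.012 and 0.075 m and angle between the grasp point's own z axis and vertical above 2.6 rad), for 1.8 s.
At the end, for the whole second after the job is handed in: The lid lies right back (past 2.7 rad). The tool points down (within 0.5 rad), its tool point within 18 mm sideways of the brown egg's top and 12 to 75 mm above it. Mill, mug and spoon stand or lie as they did, within 2 cm of where they were (all of step 2 and linear speed of each of pepper_mill, mug below 0.01 m/s and distance of each of pepper_mill, mug, teaspoon from where it was at the start of the episode below 0.02 m and angle between each of pepper_mill, mug, teaspoon's own z axis and vertical below 0.15 rad); the robot touches nothing.
It fails at once if an egg is touched (contact force between any of the fingers, the arm and brown_egg above 0.3 N or contact force between any of the fingers, the arm and white_egg_1 above 0.3 N or contact force between any of the fingers, the arm and white_egg_2 above 0.3 N or contact force between any of the fingers, the arm and white_egg_3 above 0.3 N or contact force between any of the fingers, the arm and white_egg_4 above 0.3 N or contact force between any of the fingers, the arm and white_egg_5 above 0.3 N).
It fails at once if the egg box or its lid is pinched or pressed with more than 15 N (contact force between any of the fingers, the arm and egg_box above 15 N).
It fails at once if the pepper mill, mug or teaspoon is pushed, lifted or tipped (distance of any of pepper_mill, mug, teaspoon from where it was at the start of the episode above 0.02 m or angle between any of pepper_mill, mug, teaspoon's own z axis and vertical above 0.3 rad).
It also fails if it takes over 40 s, if anything falls off the work surface, if the arm or the gripper's body presses on something with over 40 N, if the wrist force passes 120 N, or if a joint passes its speed limit or range.

## Working session

There is one attempt and no reset: what is moved stays moved. The work goes in short steps, Python scripts to look and compute and a tool call to move; the robot and the scene stay as the last step left them, time stands still between calls to the robot, and variables do not carry over. Pictures are saved under pics/ and viewed, at most 10 in all, crops included, and the job is handed in when it is done.

Besides the shell and the picture viewer there is one more tool, called as a command line: name --pt "numbers of a row" for each row, then --argument value for the rest. arm_command: Moves the arm, as the interface text tells. Its arguments: {"type":"object","properties":{"translation":{"type":"array"},"spin":{"type":"array"},"jaw":{"type":"number"}},"required":["translation","spin"]}

```bash
mkdir -p pics
cat > h.py <<'E'
import numpy as np, cv2
from bench import ctrl
def world(im):
    h,w=im["range_z"].shape; f=h/2/np.tan(np.radians(im["fovy"])/2)
    u,v=np.meshgrid(np.arange(w),np.arange(h)); z=im["range_z"]
    P=np.stack([(u-im["cx"])/f*z,(v-im["cy"])/f*z,z],-1)
    W=(P-im["t"])@im["R"]; W[z==0]=np.nan
    return W
E
python3 - <<'E'
from h import *
ims={n:ctrl.get_image(n) for n in("scene","top")}
for n,i in ims.items(): np.savez(f"{n}.npz",W=world(i),img=i["image"]); cv2.imwrite(f"pics/{n}1.png",i["image"][...,::-1])
s=ctrl.get_state(); print(s["clock"],s["tool_pos"],s["tool_rot"],s["gripper_width"])
E
```

```text
0.1 [0.20119105 0.61758306 0.24910534] [-6.82819155e-05  1.56803501e-01  9.87629476e-01 -8.22241517e-04] 0.9973523212462809
```

View pics/scene1.png

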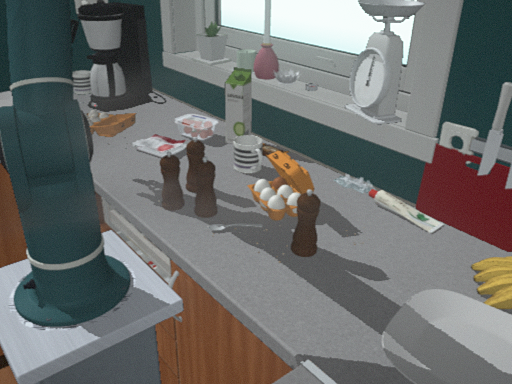

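View pics/top1.png

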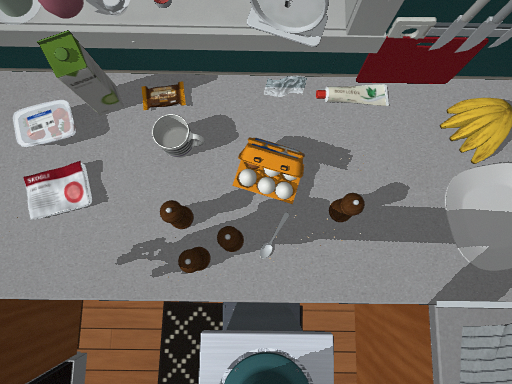

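The scene view shows the box at about (283,185) with the lid ajar. The right-hand mill is at (306,225), the mug at (247,155) and the spoon at (235,227). In the top view the box is at (268,170), the front-row eggs are white at (248,177), (266,186) and (285,190), the mill is at (347,207), the spoon at (275,237) and the mug at (173,135).

Run:
```python
from h import *
t=np.load("top.npz");W=t["W"];I=t["img"]
for n,(u,v) in dict(e1=(248,177),e2=(266,186),e3=(285,190),mill=(355,203),mug=(173,135),spoon=(267,250),tip=(287,215),m2=(230,238)).items():
    print(n,W[v-1:v+2,u-1:u+2].reshape(-1,3).mean(0).round(3))
hsv=cv2.cvtColor(I,cv2.COLOR_RGB2HSV)
m=(hsv[...,0]>8)&(hsv[...,0]<22)&(hsv[...,1]>180)&(hsv[...,2]>80); m[:125]=0;m[210:]=0;m[:,:225]=0;m[:,310:]=0
P=W[m]; print(len(P)); 
np.set_printoptions(suppress=True)
# high points: lid
print(P[np.argsort(-P[:,2])][::150].round(3))
lo=m&(W[...,2]<.05)
print("low rect",cv2.minAreaRect(W[lo][:,:2].astype(np.float32)))
s=np.load("scene.npz"); 
a=cv2.resize(s["img"][130:230,220:330],None,fx=5,fy=5,interpolation=cv2.INTER_CUBIC)
b=cv2.resize(I[125:210,215:365],None,fx=5,fy=5,interpolation=cv2.INTER_CUBIC)
cv2.imwrite("pics/a.png",a[...,::-1]);cv2.imwrite("pics/b.png",b[...,::-1])
for n,(u,v) in dict(brown=(279,184),mill=(306,200)).items(): print(n,s["W"][v,u].round(3),s["img"][v,u])
```

```text
e1 [0.519 0.051 0.059]
e2 [0.498 0.007 0.059]
e3 [ 0.489 -0.038  0.061]
mill [ 0.448 -0.18   0.148]
mug [0.639 0.249 0.008]
spoon [0.347 0.001 0.003]
tip [ 0.434 -0.048  0.004]
m2 [0.37  0.084 0.141]
1930
[[ 0.555  0.001  0.138]
 [ 0.554  0.005  0.133]
 [ 0.549 -0.028  0.131]
 [ 0.566  0.052  0.129]
 [ 0.527 -0.046  0.126]
 [ 0.547  0.054  0.124]
 [ 0.573  0.021  0.122]
 [ 0.59   0.042  0.119]
 [ 0.584  0.     0.111]
 [ 0.522 -0.03   0.039]
 [ 0.549  0.067  0.037]
 [ 0.466 -0.045  0.036]
 [ 0.495  0.033  0.034]]
low rect ((0.5281445980072021, 0.002929575741291046), (0.15415777266025543, 0.0991612896323204), 73.75379180908203)
brown [0.554 0.02  0.05 ] [115  83  62]
mill [ 0.432 -0.194  0.135] [74 59 48]
```

View pics/a.png

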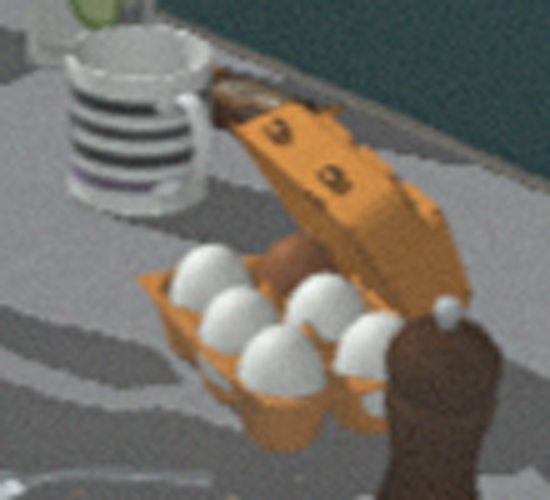

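View pics/b.png

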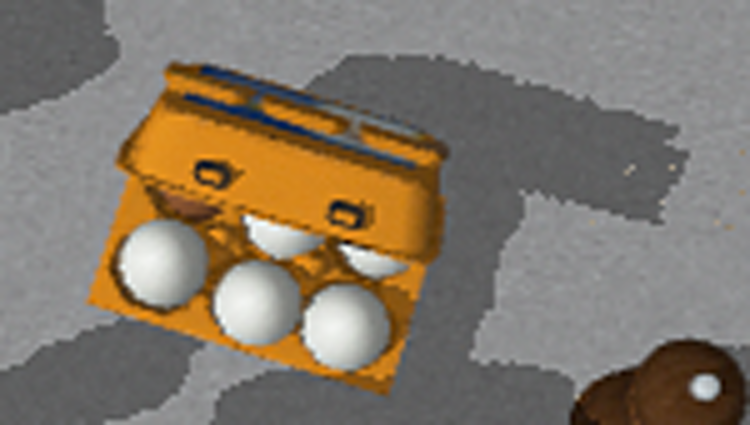

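The brown egg is in the back row on the robot's left. Next I fit the box pose and the lid profile.

Run:
```python
from h import *
np.set_printoptions(suppress=True)
t=np.load("top.npz");W=t["W"];I=t["img"].astype(int)
hsv=cv2.cvtColor(t["img"],cv2.COLOR_RGB2HSV)
R=np.zeros(I.shape[:2],bool);R[125:210,225:310]=1
white=R&(hsv[...,1]<40)&(hsv[...,2]>140)&(W[...,2]>.035)
from scipy.optimize import least_squares
n,l=cv2.connectedComponents(white.astype(np.uint8))
for k in range(1,n):
    p=W[l==k]
    if len(p)>40:
        # sphere-ish cap fit, known radius 22.5 horizontally
        r=least_squares(lambda q:(((p[:,0]-q[0])/.0225)**2+((p[:,1]-q[1])/.0225)**2+((p[:,2]-q[2])/.0285)**2)**.5-1,[*p[:,:2].mean(0),.03],loss="soft_l1",f_scale=.05)
        print("egg",len(p),r.x.round(4))
m=R&(hsv[...,0]>8)&(hsv[...,0]<22)&(hsv[...,1]>180)
lid=W[m&(W[...,2]>.08)]
c=cv2.minAreaRect(W[m&(W[...,2]<.045)&(W[...,2]>.02)][:,:2].astype(np.float32));print(c)
y=np.radians(c[2] if c[2]>45 else c[2]+90)-np.pi/2
X=np.array([np.cos(y),np.sin(y)]);Y=np.array([-X[1],X[0]]);C=np.array(c[0])
a=(lid[:,:2]-C)@X;b=(lid[:,:2]-C)@Y
print("yaw",y,"lid y range",b.min(),b.max())
k=np.abs(b)<.06
for s in np.arange(-.05,.09,.006):
    q=k&(abs(a-s)<.003)
    if q.sum()>3: print(s.round(3),q.sum(),lid[q,2].min().round(3),np.median(lid[q,2]).round(3),lid[q,2].max().round(3))
```

```text
egg 166 [0.5255 0.052  0.032 ]
egg 59 [ 0.5501 -0.0098  0.0333]
egg 170 [0.5048 0.0054 0.032 ]
egg 175 [ 0.4937 -0.0383  0.0324]
((0.513882577419281, 0.006885096430778503), (0.15423569083213806, 0.06853143125772476), 73.34367370605469)
yaw -0.29070773511585046 lid y range -0.07627131177433649 0.07590221151628392
0.01 19 0.121 0.124 0.125
0.016 140 0.12 0.123 0.126
0.022 140 0.121 0.125 0.135
0.028 124 0.123 0.128 0.132
0.034 156 0.126 0.13 0.135
0.04 155 0.128 0.133 0.138
0.046 108 0.127 0.132 0.136
0.052 72 0.12 0.125 0.13
0.058 14 0.113 0.117 0.12
0.064 115 0.108 0.119 0.124
0.07 30 0.102 0.109 0.116
0.076 17 0.089 0.099 0.102
```

arm_command --pt "0 0 0" --pt "-30 -40 0" --pt "-30 -40 0" --pt "-30 -40 0" --pt "-30 -40 0" --pt "-30 -40 0" --pt "-10 -48 0" --spin '[0,0,0,0,0,0,0]' --jaw 1

```text
clock: 0.8
tool_pos: [0.2788, 0.3305, 0.2501]
tool_rot: [0.001, 0.159, 0.987, 0.0]
ft_force: [-0.3, -0.1, 0.7]
gripper_width: 0.001
finger_force: 0.0
```

arm_command --pt "-37 -29.5 0" --pt "-37 -29.5 0" --pt "-37 -29.5 0" --pt "-37 -29.5 0" --pt "-37 -29.5 0" --pt "-37 -29.5 0" --pt "-36 -29.5 0" --pt "-36 -29.5 0" --spin '[0,0,0,0,0,0,0,0]' --jaw 1

```text
clock: 1.6
tool_pos: [0.4838, 0.0156, 0.2502]
tool_rot: [0.0, 0.157, 0.988, 0.0]
ft_force: [1.0, 1.2, 0.6]
gripper_width: -0.005
finger_force: 0.0
```

arm_command --pt "0 0 0" --pt "0 0 30" --pt "0 0 30" --pt "0 0 0" --pt "0 0 0" --spin '[0,0,0,0,0]'

```text
clock: 2.1
tool_pos: [0.4829, 0.0176, 0.1902]
tool_rot: [-0.0, 0.157, 0.988, -0.0]
ft_force: [0.3, -0.2, 0.3]
gripper_width: -0.0
finger_force: 0.0
```

arm_command --pt "0 0 22" --pt "0 0 22" --pt "0 0 20" --pt "0 0 0" --pt "0 0 0" --spin '[0,0,0,0,0]'

```text
clock: 2.6
tool_pos: [0.484, 0.0175, 0.1274]
tool_rot: [0.001, 0.157, 0.988, 0.0]
ft_force: [-0.1, -0.1, 0.9]
gripper_width: 0.0
finger_force: 0.0
```

Run:
```python
from h import *
i=ctrl.get_image("scene"); a=cv2.resize(i["image"][100:260,200:340],None,fx=3.5,fy=3.5,interpolation=cv2.INTER_CUBIC)
cv2.imwrite("pics/s2.png",a[...,::-1])
```

```text
(no output)
```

View pics/s2.png

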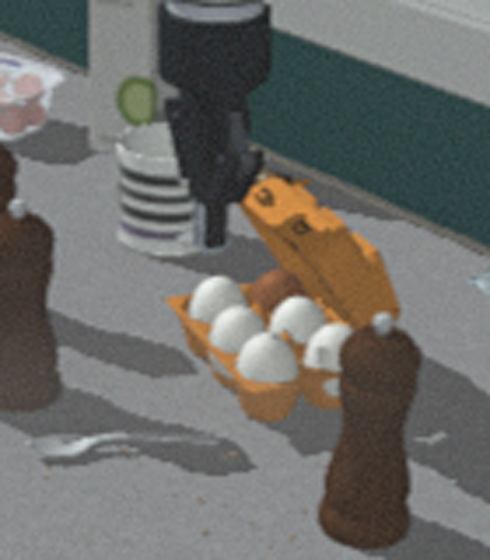

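The closed fingertip at (215,240) sits in front of and below the lid edge at (250,205), clear of the eggs. Now the gentle push.

arm_command --pt "-10 0 0" --pt "-10 0 0" --pt "-8 0 0" --pt "-8 0 -1" --pt "-8 0 -4" --pt "-8 0 -4" --pt "-8 0 -3" --pt "-8 0 -3" --spin '[0,0,0,0,0,0,0,0]'

```text
clock: 3.45
tool_pos: [0.5484, -0.0041, 0.1414]
tool_rot: [0.0, 0.157, 0.988, 0.0]
ft_force: [0.7, -0.3, -0.1]
gripper_width: 0.005
finger_force: 0.0
```

arm_command --pt "-8 0 -2" --pt "-8 0 -2" --pt "-8 0 -1" --pt "-8 0 0" --pt "-8 0 0" --spin '[0,0,0,0,0]'

```text
clock: 3.95
tool_pos: [0.5864, -0.0164, 0.1459]
tool_rot: [-0.0, 0.157, 0.988, -0.0]
ft_force: [-0.5, -1.0, 0.1]
gripper_width: -0.004
finger_force: 0.0
```

Run:
```python
from h import *
i=ctrl.get_image("scene"); a=cv2.resize(i["image"][100:260,200:340],None,fx=3.5,fy=3.5,interpolation=cv2.INTER_CUBIC)
cv2.imwrite("pics/s3.png",a[...,::-1])
```

```text
(no output)
```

View pics/s3.png

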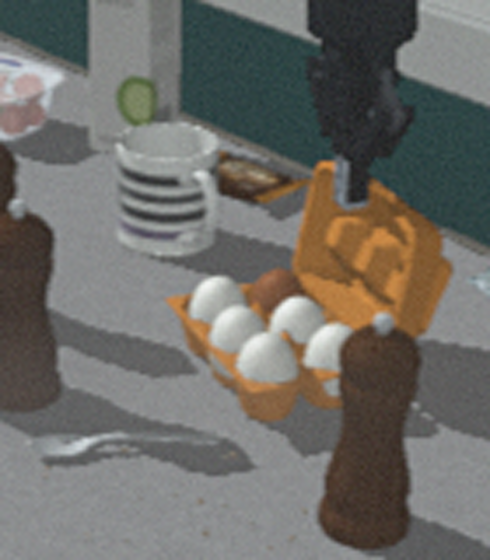

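The lid is about upright, with the fingertip at (352,200) just inside its edge. I keep pushing, dropping slightly to follow the edge.

arm_command --pt "-8 0 1" --pt "-8 0 1" --pt "-8 0 2" --pt "-8 0 2" --pt "-8 0 3" --pt "-8 0 3" --pt "-8 0 3" --pt "0 0 0" --spin '[0,0,0,0,0,0,0,0]'

```text
clock: 4.8
tool_pos: [0.6397, -0.0341, 0.1304]
tool_rot: [0.0, 0.157, 0.988, -0.0]
ft_force: [-0.8, -0.6, -0.3]
gripper_width: -0.003
finger_force: 0.0
```

arm_command --pt "0 0 0" --pt "0 0 0" --pt "0 0 0" --pt "0 0 0" --pt "0 0 0" --pt "0 0 0" --pt "0 0 0" --pt "0 0 0" --spin '[0,0,0,0,0,0,0,0]'

```text
clock: 5.6
tool_pos: [0.639, -0.0335, 0.131]
tool_rot: [0.0, 0.157, 0.988, 0.0]
ft_force: [-1.0, 0.6, -1.3]
gripper_width: -0.001
finger_force: 0.0
```

Run:
```python
from h import *
i=ctrl.get_image("scene"); a=cv2.resize(i["image"][100:260,200:340],None,fx=3.5,fy=3.5,interpolation=cv2.INTER_CUBIC)
cv2.imwrite("pics/s4.png",a[...,::-1])
```

```text
(no output)
```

View pics/s4.png

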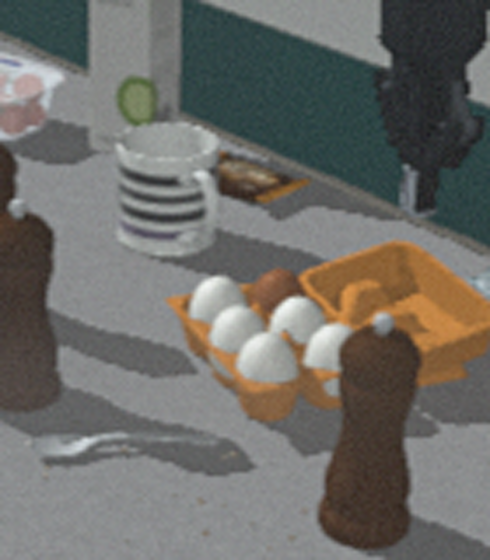

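The lid has fallen right back and the fingertip at (425,205) is free. The brown egg shows at (275,288). I'll lift a little and measure it.

arm_command --pt "0 0 -20" --pt "0 0 -20" --pt "0 0 0" --pt "0 0 0" --pt "0 0 0" --spin '[0,0,0,0,0]'

```text
clock: 6.15
tool_pos: [0.6384, -0.0334, 0.17]
tool_rot: [-0.001, 0.157, 0.988, -0.0]
ft_force: [0.3, -0.5, -0.6]
gripper_width: -0.002
finger_force: 0.0
```

Run:
```python
from h import *
from scipy.optimize import least_squares
for nm in("top","scene"):
    i=ctrl.get_image(nm);W=world(i);I=i["image"];hsv=cv2.cvtColor(I,cv2.COLOR_RGB2HSV)
    d=np.hypot(W[...,0]-.568,W[...,1]-.04)
    near=(d<.035)&(W[...,2]>.036)&(W[...,2]<.07)
    for lab,m in(("sat<190",near&(hsv[...,1]<190)&(hsv[...,1]>60)),("high",near&(W[...,2]>.046)&(d<.022))):
        p=W[m]
        if len(p)<15: print(nm,lab,len(p)); continue
        r=least_squares(lambda q:(((p[:,0]-q[0])/.0225)**2+((p[:,1]-q[1])/.0225)**2+((p[:,2]-.0325)/.0285)**2)**.5-1,[.568,.04],loss="soft_l1",f_scale=.05)
        print(nm,lab,len(p),r.x.round(4),"zmax",p[:,2].max().round(4),"rgb",I[m].mean(0).round())
    q=(abs(W[...,0]-.635)<.04)&(abs(W[...,1]+.03)<.05)&(hsv[...,1]>180)
    print("lid z",np.nanpercentile(W[q][:,2],[5,50,95]).round(3) if q.any() else None)
    if nm=="top": cv2.imwrite("pics/t5.png",cv2.resize(I[115:220,215:365],None,fx=4,fy=4,interpolation=cv2.INTER_CUBIC)[...,::-1])
print(ctrl.get_state()["tool_pos"])
```

```text
top sat<190 0
top high 0
lid z None
scene sat<190 143 [0.571  0.0344] zmax 0.0614 rgb [131.  93.  66.]
scene high 78 [0.571  0.0347] zmax 0.0614 rgb [127.  89.  66.]
lid z None
[ 0.63838339 -0.03345763  0.1698737 ]
```

View pics/t5.png

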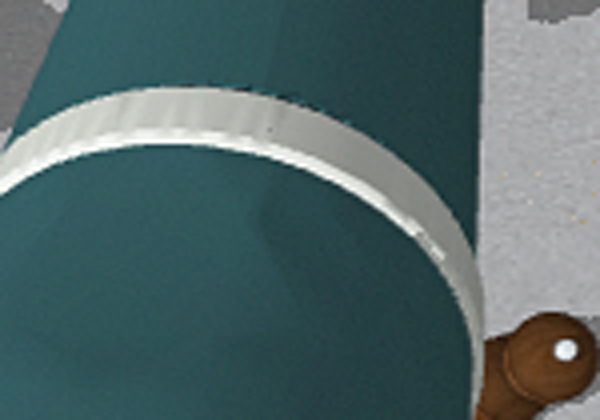

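The top camera only sees the arm. The scene camera gives the brown egg at (0.571, 0.035) with its top at 0.061, which agrees with my cup estimate of (0.568, 0.040).

arm_command --pt "29 15 0" --pt "29 15 0" --pt "28 15 0" --pt "0 0 0" --pt "0 0 0" --spin '[0,0,0,0,0]'

```text
clock: 6.75
tool_pos: [0.5711, 0.0363, 0.1708]
tool_rot: [-0.0, 0.156, 0.988, -0.0]
ft_force: [-0.2, 0.7, 0.8]
gripper_width: 0.004
finger_force: 0.0
```

Run:
```python
from h import *
i=ctrl.get_image("wrist");print(ctrl.get_state()["tool_pos"]);W=world(i);I=i["image"]
hsv=cv2.cvtColor(I,cv2.COLOR_RGB2HSV)
d=np.hypot(W[...,0]-.57,W[...,1]-.036)
m=(d<.02)&(W[...,2]>.046)&(W[...,2]<.07);p=W[m]
from scipy.optimize import least_squares
if len(p)>20:
    r=least_squares(lambda q:(((p[:,0]-q[0])/.0225)**2+((p[:,1]-q[1])/.0225)**2+((p[:,2]-.0325)/.0285)**2)**.5-1,[.568,.04],loss="soft_l1",f_scale=.05)
    print(len(p),r.x,p[:,2].max(),I[m].mean(0))
    q=(abs(W[...,0]-.66)<.03)&(W[...,1]<.04)&(W[...,1]>-.08);print("lid",np.nanpercentile(W[q][:,2],[5,50,95]) if q.any() else 0)
cv2.imwrite("pics/w6.png",I[...,::-1])
```

```text
[0.57165569 0.03536062 0.17092681]
1166 [0.5696996  0.03327879] 0.061594678086258875 [166.24356775 103.37821612  60.77186964]
lid [0.01509557 0.01823295 0.03311109]
```

View pics/w6.png

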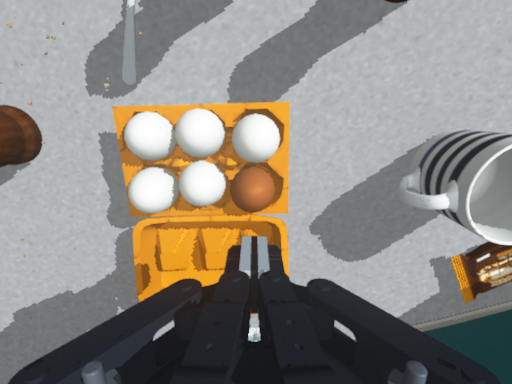

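The wrist view shows the brown egg at (253,188), in line with the fingers, and the lid lying right back. The tool is about 2 mm off centre, so I descend.

arm_command --pt "1 -2 25" --pt "0 0 25" --pt "0 0 15" --pt "0 0 3" --pt "0 0 0" --pt "0 0 0" --pt "0 0 0" --pt "0 0 0" --spin '[0,0,0,0,0,0,0,0]'

```text
clock: 7.6
tool_pos: [0.5701, 0.0344, 0.1038]
tool_rot: [0.001, 0.157, 0.988, 0.0]
ft_force: [0.7, -0.3, 0.9]
gripper_width: -0.002
finger_force: 0.0
```

arm_command --pt "0 0 0" --pt "0 0 0" --pt "0 0 0" --pt "0 0 0" --pt "0 0 0" --pt "0 0 0" --pt "0 0 0" --pt "0 0 0" --spin '[0,0,0,0,0,0,0,0]'

```text
clock: 8.4
tool_pos: [0.5696, 0.0343, 0.103]
tool_rot: [0.0, 0.157, 0.988, 0.0]
ft_force: [0.7, 0.8, -0.0]
gripper_width: -0.001
finger_force: 0.0
```

arm_command --pt "0 0 0" --pt "0 0 0" --pt "0 0 0" --pt "0 0 0" --pt "0 0 0" --pt "0 0 0" --pt "0 0 0" --pt "0 0 0" --spin '[0,0,0,0,0,0,0,0]'

```text
clock: 9.2
tool_pos: [0.5696, 0.0343, 0.103]
tool_rot: [0.0, 0.157, 0.988, 0.0]
ft_force: [-1.2, 0.5, -0.8]
gripper_width: -0.001
finger_force: 0.0
```

arm_command --pt "0 0 0" --pt "0 0 0" --pt "0 0 0" --pt "0 0 0" --pt "0 0 0" --pt "0 0 0" --pt "0 0 0" --pt "0 0 0" --spin '[0,0,0,0,0,0,0,0]'

```text
clock: 10.0
tool_pos: [0.5696, 0.0342, 0.103]
tool_rot: [0.0, 0.157, 0.988, 0.0]
ft_force: [-0.3, -0.2, 0.1]
gripper_width: -0.004
finger_force: 0.0
```

```bash
python3 -c "
from bench import ctrl
print(ctrl.finish_job())"
```

```text
the job is handed in; nothing more can be done
None
```

The lid lies right back, and the closed fingertips are still pointing straight down at the brown egg (back row, robot's left), about 2 cm above it and centred to about 1 mm; I handed the job in after more than two seconds there, but no verdict came back.

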